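# Let out the bowl feeder by one setting

## Task

The dog's bowl feeder on the ledge is at its shortest setting. Press its spring button down, slide the ring tube out of the outer tube, and let the button pop up through the hole in the clamp collar so that the ring is locked at the longer setting. Be gentle with the button, neither ramming it down nor forcing it against the edge of a hole, and leave the jar, whistle and nail clipper where they are.

Things in the scene. Friction and masses are not known exactly. Their poses are not given: they have to be found in the camera images.
- feeder: Steel bowl feeder bolted to the ledge (stands anywhere, turned up to 0.35 rad; cannot move). Origin on the ledge right under the home hole; z up; its +y is the way the ring tube slides out. A square outer tube, 40 mm wide, lies along y from -50 to +130 mm, top face 60 mm above the ledge, on two feet 90 mm wide. A slot 9 mm wide runs along +y from the home hole in its top
- home_hole (a point): Centre of the 15 mm square home hole in the tube's top face, 60 mm above the ledge
- collar_range (a point): In the tube's top face, 62 mm along +y from the home hole. About here sits a bright aluminium clamp collar round the tube, 46 mm wide, 76 mm long, top 61.5 mm above the ledge, with the same slot and one 15 mm square hole: the target. Its centre is clamped 50 to 75 mm from the home hole, differently each time, to be found by sight or feel; it does not shift
- spring_button: Spring button on the inner ring tube. Origin at ledge height under its axis when up; axes as the feeder's. Head: black plastic block 20 (x) by 22 (y) by 16 mm high, underside 78 mm above the ledge when up. A 6 mm stem goes down through the slot to a 12 mm square steel shoulder (top 64 mm above the ledge when up) that stands in the hole with 1.5 mm play each way and blocks sliding
- button_top (a point): Middle of the top of the button's head, 94 mm above the ledge when up; follows the button. The head may be pinched lightly, pressed on top or pushed from the side. The button must not be forced against the edge of a hole with over 18 N, nor carry over 40 N in all (both fingers and hole edges added up)
- ring_center (a point): Centre of the bowl ring (140 mm across, 10 mm steel bar, 42 mm above the ledge) at the end of the inner tube; 245 mm along +y from the button
- press (a joint): How far the button is pressed down, m: 0 up, 0.0105 hard stop. Spring 2 N at first, plus 0.5 N per mm (6 N at 8 mm). In the home hole it must go past 8 mm to free the tube. Let go under the wall it rides against the underside, at 8 mm (tube) or 7 mm (collar); at the collar's hole it pops up to 0 by itself unless held down
- slide (a joint): How far inner tube, button and ring are slid out, m: 0 at the home hole, 0.050 to 0.075 with the button in the collar's hole (up to 1.5 mm play at both), 0.082 end stop. Sliding takes 3 to 5 N. If held down the button passes under the collar's hole without popping; it can then be let up and brought back
- cookie_jar: Closed white ceramic cookie jar, 136 mm across and 164 mm high, loose on the ledge; origin under its middle. To be left alone
- whistle: Chrome whistle, 52 mm long, 22 mm high, loose on the ledge; origin under its round chamber. To be left alone
- nail_clipper: Grey plastic nail clipper, 78 by 15 by 15 mm, loose on the ledge; origin under its middle. To be left alone

How it is judged:
On the way, in this order (a step that is already met when the one before it is completed fails the run):
1. the button is pressed down in the home hole (past 7 mm) (value of joint press above 0.007 m and value of joint slide below 0.008 m).
2. the tube is slid out of the home hole (more than 15 mm) with the button down under the wall (value of joint slide above 0.015 m and value of joint press above 0.004 m), for 0.1 s.
At the end, for the whole second after the job is handed in: The ring tube is slid out 46 to 79 mm and at rest, with the button fully up (within 2 mm), which is possible only in the collar's hole (value of joint slide between 0.046 and 0.079 m and value of joint press below 0.002 m and velocity of joint slide between -0.005 and 0.005 m/s); the robot touches nothing.
It fails at once if the button carries more than 40 N in all (pressed, pinched, pushed) (contact force between spring_button and anything else above 40 N).
It fails at once if the button is forced against the edge of a hole with more than 18 N (contact force between spring_button and feeder above 18 N).
It fails at once if the robot loads the feeder with more than 40 N (contact force between the fingers and feeder above 40 N).
It fails at once if the cookie jar is moved more than 15 mm or tipped (distance of cookie_jar from where it was at the start of the episode above 0.015 m or angle between cookie_jar's own z axis and vertical above 0.2 rad).
It fails at once if the whistle or the nail clipper is moved more than 15 mm (distance of any of whistle, nail_clipper from where it was at the start of the episode above 0.015 m).
It also fails if it takes over 48 s, if anything falls off the work surface, if the arm or the gripper's body presses on something with over 40 N, if the wrist force passes 120 N, or if a joint passes its speed limit or range.

## Robot

A 6-joint arm with a two-finger parallel gripper is mounted at the origin on the work surface. World frame = base frame: x ahead of the robot, y to its left, z up, the work surface at z = 0. Lengths are in m, angles in rad, forces in N, time in s.
With the tool pointing down it reaches from about 0.3 to 0.95 m from the base axis. Payload 3.1 kg.
Tool frame: the origin (TCP) lies midway between the tips of the shut fingers; the grasp point (between the pads) lies 19 mm behind it; z points along the fingers, y is the direction in which the jaws open and shut (so a half turn about z gives the same grasp; the last joint's range is limited). The gripper opens to 85 mm and grips with 20 to 120 N. Pads are 22 mm wide; open, the fingers measure 114 mm over their backs; the gripper's body (76 mm by 85 mm) begins 54 mm behind the grasp point. The pads swing forward as they close: fully open they stand 13 mm farther back than shut.
Start: joints at [1.065, 0.308, 1.634, -0, 1.2, -0.07], TCP at [0.264, 0.567, 0.231] pointing down, gripper open.
Joint ranges: [-3.06, 3.06], [-0.79, 1.96], [0.05, 2.63], [-1.19, 4.34], [0.05, 2.64], [-2.94, 2.94]. Speed limits (rad/s): [2.79, 2.79, 3.14, 3.14, 3.14, 3.14].

## Interface

Orientations are given as a unit quaternion [x, y, z, w].
In Python, from bench import status, snapshot, camera_model, sign_off gives the robot as it stands.
- The arm moves only by the shell command python3 -m handwheel 'ROWS' [FORCE]. ROWS is a JSON object of lists of equal length, an entry for each row: "jaw": the opening, from 0 (shut) to 1 (fully open); "linear": the shift along the tool's x, y, z in m, a list of three; "roll": the turn about the tool's z in rad. A call has 1 to 20 rows; each row is the pose to reach, as a shift and turn from the pose measured when the call began, along the tool's axes at that moment; what a row does not reach only later rows make up. A row lasts 1/12 s, in which the tool goes at most 41.7 mm and 7.16 degrees, less where a joint would pass 70% of its speed; a pose out of reach is approached as far as the arm can. A call with a gripper value outside its range is refused whole. The fingers move at their own pace and stop on an object; FORCE is the grip in N (left out, the last holds). Time passes only in rows, so rows that repeat a pose let the fingers close. It gives the time, the measured TCP pose, the force and the opening at its end, in the units of the state.
- status.get_state(): the state, without advancing time (a new reading comes with each control period).
- snapshot(name): name is "scene" or "top"; returns the picture (400x640x3 uint8, red, green, blue); there is no depth.
- camera_model(name): a dict with "mtx" (3x3 intrinsics, pixels), "xyz" and "rotation" of the camera in the world. Camera axes: x right, y down, z forward; pixel columns grow to the right and rows downward; lengths in m; the calibration is good to about 2 mm. A picture is of the moment at which its call begins. camera_model takes no time and is no camera call.
- sign_off(): hands the job in, once; it reports no verdict.
The state is a dict: "time_s": time; "joint_pos": joint angles; "qd": joint speeds; "joint_torque": joint torques, N m; "tool_pos": TCP position; "ee_rot": TCP orientation; "ft_force": force on the tool from outside, world axes, zero at the start; "moment": the same for the moment, N m; "width": finger opening in m.
Only numpy, scipy, OpenCV 4.12 (cv2) and the standard library are available. Lean on these libraries where they do the work, as an engineer would, in place of code of your own. Each camera call takes 0.05 s, during which the arm holds its last target. There are 200 camera calls.

## Working session

There is one attempt and no reset: what is moved stays moved. The work goes in short steps, Python scripts to look and compute and a shell command to move; the robot and the scene stay as the last step left them, time stands still between calls to the robot, and variables do not carry over. Pictures are saved under pics/ and viewed, about 8 in all and at most 12, crops included, and the job is handed in when it is done.

```bash
mkdir -p pics; ls; python3 - <<'E'
from bench import status, snapshot, camera_model
import cv2
s=status.get_state(); print({k:s[k] for k in ('time_s','tool_pos','ee_rot','ft_force','width')})
for n in ('scene','top'):
    im=snapshot(n); cv2.imwrite(f'pics/{n}0.png',im[:,:,::-1]); print(n,camera_model(n))
E
```

```text
pics
{'time_s': 0.0, 'tool_pos': array([0.26346003, 0.56583886, 0.23004148]), 'ee_rot': array([ 2.16183921e-01,  9.76351968e-01, -1.11331142e-03, -3.26155980e-04]), 'ft_force': array([ 2.75347474e-01, -1.26809781e-04,  8.13065974e-02]), 'width': 0.08516917176457195}
scene {'mtx': array([[409.64461129,   0.        , 317.54998245],
       [  0.        , 409.64461129, 194.53070969],
       [  0.        ,   0.        ,   1.        ]]), 'xyz': array([ 1.18048087, -0.28397077,  0.86370092]), 'rotation': array([ 0.75463651,  0.55448758, -0.21192311, -0.2795637 ])}
top {'mtx': array([[511.94370179,   0.        , 316.76475029],
       [  0.        , 511.94370179, 205.09778769],
       [  0.        ,   0.        ,   1.        ]]), 'xyz': array([ 0.41269813, -0.08134661,  1.14992687]), 'rotation': array([-0.70478587,  0.70761498, -0.03296864,  0.03835351])}
```

View pics/top0.png

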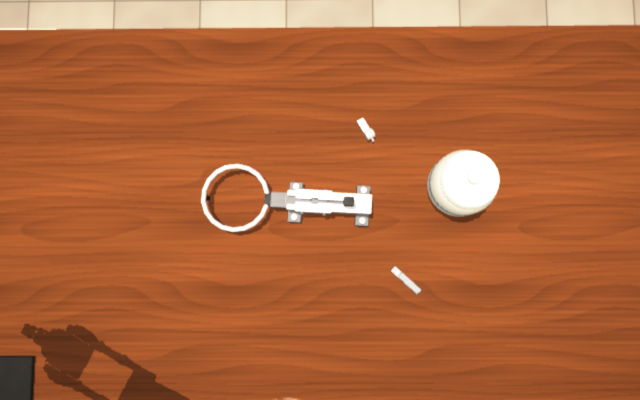

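View pics/scene0.png

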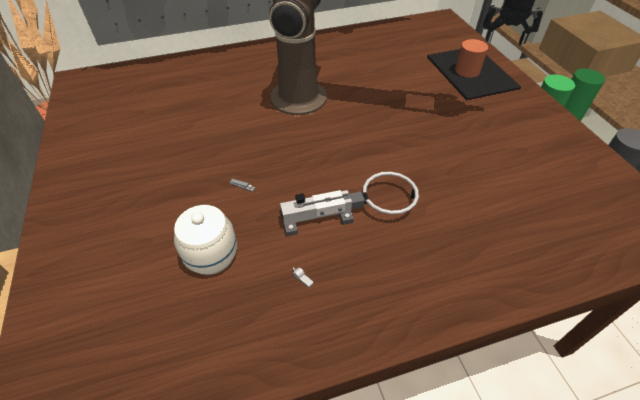

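The top picture shows the feeder with the button near (349,202), the ring centre near (236,198), the jar at (465,183), the whistle at (367,130) and the clipper at (406,280). In the scene view the button is near (300,199). I'll enlarge both.

```bash
python3 - <<'E'
import cv2, numpy as np
t=cv2.imread('pics/top0.png')[170:235,260:390]; s=cv2.imread('pics/scene0.png')[180:240,270:390]
t=cv2.resize(t,(780,390),interpolation=cv2.INTER_CUBIC)   # x6
s=cv2.resize(s,None,fx=3.4,fy=3.4,interpolation=cv2.INTER_CUBIC)
s=cv2.copyMakeBorder(s,0,0,0,780-s.shape[1],cv2.BORDER_CONSTANT)
for i in range(0,780,60): cv2.putText(t,str(260+i//6),(i,10),0,.35,(0,255,255)); cv2.line(t,(i,12),(i,18),(0,255,255))
for i in range(0,390,60): cv2.putText(t,str(170+i//6),(0,i+4),0,.35,(0,255,255)); cv2.line(t,(24,i),(30,i),(0,255,255))
cv2.imwrite('pics/crop1.png',np.vstack([t,s]))
E
```

```text
(no output)
```

View pics/crop1.png

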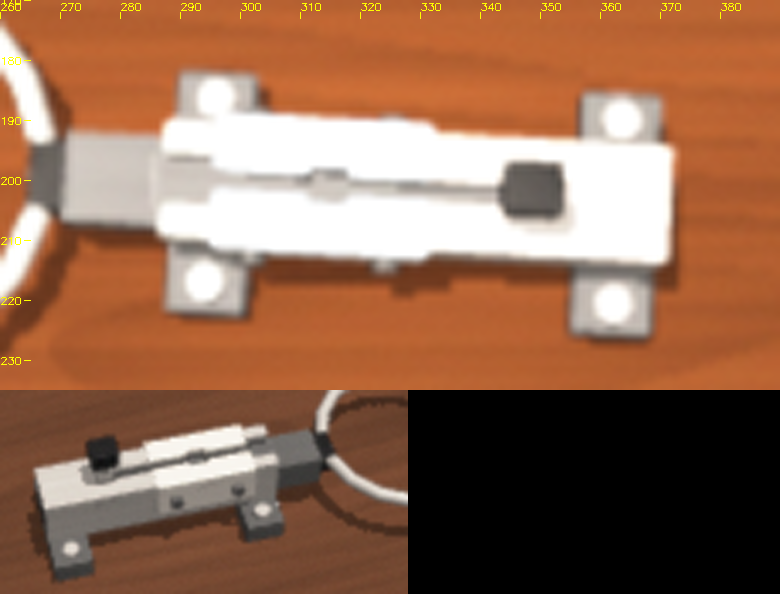

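The crop shows the head's top centred at about (348.8,201.6) and the collar's hole at about (314.8,200.8). In the scene view they are at (300.3,196.5) and (328,199.7).

```bash
cat >h.py <<'E'
from bench import camera_model, status
import numpy as np
from scipy.spatial.transform import Rotation as R
def at(cam,uv,z):
    c=camera_model(cam); d=R.from_quat(c['rotation']).apply(np.linalg.inv(c['mtx'])@[*uv,1])
    return c['xyz']+d*(z-c['xyz'][2])/d[2]
def px(cam,p):
    c=camera_model(cam); q=c['mtx']@R.from_quat(c['rotation']).inv().apply(np.array(p)-c['xyz']); return q[:2]/q[2]
def tool(p):  # world target -> shift in tool axes
    s=status.get_state(); return R.from_quat(s['ee_rot']).inv().apply(np.array(p)-s['tool_pos'])
E
python3 - <<'E'
from h import *
np.set_printoptions(precision=4,suppress=True)
b=at('top',(348.8,201.5),.094); h=at('top',(314.8,200.8),.0615)
print('button',b,at('scene',(300.3,196.5),.094),'hole',h,at('scene',(328,199.7),.0615))
bolts=[at('top',p,.012) for p in [(295.8,186.2),(294,216.8),(363.7,189.8),(362.2,220.5)]]
a=(bolts[0]+bolts[1]-bolts[2]-bolts[3])/2; print('axis from feet',a, np.linalg.norm(a), (bolts[2]+bolts[3])/2)
rg=at('top',(236,198.5),.042); print('ring',rg, rg-b, np.hypot(*(rg-b)[:2]),np.arctan2(-(rg-b)[0],(rg-b)[1]), 'hole-button',np.hypot(*(h-b)[:2]))
# tube end corners z=.06
for p in [(372,194.5),(371.3,214)]: print(at('top',p,.06))
s=status.get_state(); print(R.from_quat(s['ee_rot']).as_matrix())
print('jar',at('top',(465,183),.16),'whistle',at('top',(367,130),.02),'clip',at('top',(406,280),.01))
E
```

```text
button [ 0.5268 -0.1399  0.094 ] [ 0.5306 -0.1359  0.094 ] hole [ 0.5322 -0.0691  0.0615] [ 0.5352 -0.0647  0.0615]
axis from feet [0.0089 0.152  0.    ] 0.1522463552934141 [ 0.5275 -0.176   0.012 ]
ring [0.5401 0.103  0.042 ] [ 0.0133  0.2429 -0.052 ] 0.2432947068384047 -0.05468249106122121 hole-button 0.07107035871045238
[ 0.5454 -0.1917  0.06  ]
[ 0.5035 -0.1896  0.06  ]
[[-0.9065  0.4221 -0.001 ]
 [ 0.4221  0.9065 -0.0019]
 [ 0.0002 -0.0021 -1.    ]]
jar [ 0.5549 -0.3629  0.16  ] whistle [ 0.6965 -0.1866  0.02  ] clip [ 0.3615 -0.2688  0.01  ]
```

Cross-checks agree: the button-to-ring distance is 243 mm (245 given), and the tube end lies 50 mm behind the button. Feeder yaw is about -0.055 rad, the button is at about (0.527,-0.140), and the hole is about 71 mm out. Plan: with the fingers shut, press to the stop, drag the button out, then push the head from behind.

```bash
python3 -c "
from h import *
print(tool([.5275,-.139,.23]))"
```

```text
[-0.53690401 -0.52758435  0.00117663]
```

```bash
python3 -m handwheel '{"jaw":[0,0,0,0,0,0,0,0,0,0,0,0,0,0,0,0,0,0,0,0],"linear":[[-0.537,-0.5276,0.001],[-0.537,-0.5276,0.001],[-0.537,-0.5276,0.001],[-0.537,-0.5276,0.001],[-0.537,-0.5276,0.001],[-0.537,-0.5276,0.001],[-0.537,-0.5276,0.001],[-0.537,-0.5276,0.001],[-0.537,-0.5276,0.001],[-0.537,-0.5276,0.001],[-0.537,-0.5276,0.001],[-0.537,-0.5276,0.001],[-0.537,-0.5276,0.001],[-0.537,-0.5276,0.001],[-0.537,-0.5276,0.001],[-0.537,-0.5276,0.001],[-0.537,-0.5276,0.001],[-0.537,-0.5276,0.001],[-0.537,-0.5276,0.001],[-0.537,-0.5276,0.001]],"roll":[-0.381,-0.381,-0.381,-0.381,-0.381,-0.381,-0.381,-0.381,-0.381,-0.381,-0.381,-0.381,-0.381,-0.381,-0.381,-0.381,-0.381,-0.381,-0.381,-0.381]}' 20; python3 -c "
from h import *
s=status.get_state();print(s['joint_pos'],s['qd'],s['ft_force'],tool([.5275,-.139,.11]));print(R.from_quat(s['ee_rot']).as_matrix())"
```

```text
time_s: 1.77
tool_pos: [0.5278, -0.1414, 0.2296]
ee_rot: [0.029, 1.0, -0.001, -0.001]
ft_force: [0.3, 0.0, -0.3]
width: 0.0003
[-0.34022062  0.15988361  1.8205152  -0.00238423  1.16222197 -1.85118112] [ 0.05192322 -0.02898768  0.04920865  0.02500788  0.0230803   0.012344  ] [ 0.34160433  0.00204367 -0.33317147] [0.00026129 0.00262309 0.1196037 ]
[[-0.99826528  0.05885187 -0.00169833]
 [ 0.05885479  0.99826507 -0.00171983]
 [ 0.00159417 -0.0018168  -0.99999708]]
```

```bash
python3 -m handwheel '{"jaw":[0,0,0,0,0,0,0],"linear":[[0,0.0025,0.03],[0,0.0025,0.06],[0,0.0025,0.09],[0,0.0025,0.115],[0,0.0025,0.126],[0,0.0025,0.126],[0,0.0025,0.126]],"roll":[0,0,0,0,0,0,0]}'; python3 - <<'E'
import cv2,numpy as np
from h import *
from bench import snapshot
a=snapshot('scene')[150:235,260:390,::-1]; b=snapshot('top')[160:245,260:390,::-1]
cv2.imwrite('pics/c2.png',np.vstack([cv2.resize(x,None,fx=3.5,fy=3.5,interpolation=2) for x in (a,b)]))
E
```

```text
time_s: 2.35
tool_pos: [0.5274, -0.1381, 0.1036]
ee_rot: [0.029, 1.0, -0.001, -0.001]
ft_force: [0.4, -0.1, 0.9]
width: 0.0003
```

View pics/c2.png

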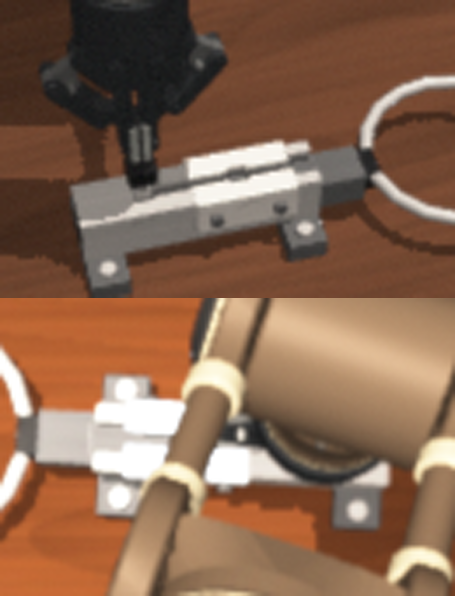

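The fingers stand right over the button head (scene crop around (144,170)). Pressing slowly.

```bash
python3 -m handwheel '{"jaw":[0,0,0,0,0,0,0,0,0,0,0,0,0,0],"linear":[[0,0,0.003],[0,0,0.006],[0,0,0.008],[0,0,0.009],[0,0,0.010],[0,0,0.011],[0,0,0.012],[0,0,0.013],[0,0,0.014],[0,0,0.015],[0,0,0.016],[0,0,0.016],[0,0,0.016],[0,0,0.016]],"roll":[0,0,0,0,0,0,0,0,0,0,0,0,0,0]}'
```

```text
time_s: 3.62
tool_pos: [0.5293, -0.1392, 0.0897]
ee_rot: [0.029, 1.0, -0.001, 0.001]
ft_force: [-1.1, 0.2, 3.8]
width: 0.0001
```

```bash
python3 -m handwheel '{"jaw":[0,0,0,0,0,0,0,0],"linear":[[0,0,0.001],[0,0,0.002],[0,0,0.003],[0,0,0.004],[0,0,0.005],[0,0,0.0055],[0,0,0.0055],[0,0,0.0055]],"roll":[0,0,0,0,0,0,0,0]}'
```

```text
time_s: 4.28
tool_pos: [0.5294, -0.1393, 0.0845]
ee_rot: [0.029, 1.0, -0.001, 0.001]
ft_force: [-1.6, 1.3, 6.1]
width: -0.0007
```

```bash
python3 -m handwheel '{"jaw":[0,0,0,0,0],"linear":[[0,0,0.0005],[0,0,0.001],[0,0,0.0015],[0,0,0.002],[0,0,0.002]],"roll":[0,0,0,0,0]}'
```

```text
time_s: 4.7
tool_pos: [0.5295, -0.1393, 0.0835]
ee_rot: [0.029, 1.0, -0.001, 0.001]
ft_force: [-3.6, 1.3, 11.3]
width: -0.0002
```

```bash
python3 -m handwheel '{"jaw":[0,0,0,0,0,0,0,0,0,0,0,0,0,0],"linear":[[0.001,0,0.002],[0.001,0,0.003],[0.001,0.001,0.003],[0.001,0.002,0.003],[0.001,0.004,0.003],[0.001,0.006,0.003],[0.001,0.008,0.003],[0.001,0.010,0.003],[0.001,0.012,0.003],[0.001,0.014,0.003],[0.001,0.016,0.003],[0.001,0.018,0.003],[0.001,0.020,0.003],[0.001,0.020,0.003]],"roll":[0,0,0,0,0,0,0,0,0,0,0,0,0,0]}'; python3 - <<'E'
import cv2,numpy as np
from bench import snapshot
a=snapshot('scene')[150:235,260:390,::-1]
cv2.imwrite('pics/c3.png',cv2.resize(a,None,fx=5,fy=5,interpolation=2))
E
```

```text
time_s: 5.87
tool_pos: [0.5307, -0.1207, 0.0834]
ee_rot: [0.028, 1.0, -0.003, 0.001]
ft_force: [-6.1, -1.4, 18.2]
width: -0.0
```

View pics/c3.png

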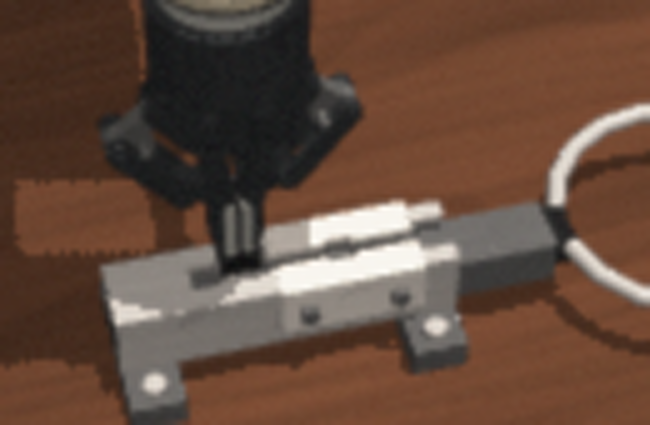

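The home hole is now open behind the button (crop (205,277)), and the button has gone about 18 mm with the fingers. Dragging on to about 47 mm, well short of the hole.

```bash
python3 -m handwheel '{"jaw":[0,0,0,0,0,0,0,0,0,0,0,0,0,0,0],"linear":[[0.002,0,0.002],[0.003,0.002,0.003],[0.003,0.004,0.003],[0.003,0.006,0.003],[0.003,0.008,0.003],[0.003,0.010,0.003],[0.003,0.012,0.003],[0.003,0.014,0.003],[0.003,0.017,0.003],[0.003,0.020,0.003],[0.003,0.023,0.003],[0.003,0.026,0.003],[0.003,0.028,0.003],[0.003,0.028,0.003],[0.003,0.028,0.003]],"roll":[0,0,0,0,0,0,0,0,0,0,0,0,0,0,0]}'; python3 - <<'E'
import cv2,numpy as np
from bench import snapshot
a=snapshot('scene'); cv2.imwrite('pics/s4.png',a[:,:,::-1])
E
```

```text
time_s: 7.17
tool_pos: [0.532, -0.0939, 0.0834]
ee_rot: [0.028, 1.0, -0.004, 0.004]
ft_force: [-4.0, -1.3, 16.3]
width: -0.0
```

```bash
python3 -m handwheel '{"jaw":[0,0,0,0,0,0,0,0,0,0,0],"linear":[[0,0,-0.002],[0,0,-0.006],[0,0,-0.015],[0,0,-0.025],[0,0,-0.030],[0,-0.02,-0.030],[0,-0.04,-0.030],[0,-0.045,-0.030],[0,-0.045,-0.030],[0,-0.045,-0.030],[0,-0.045,-0.030]],"roll":[0,0,0,0,0,0,0,0,0,0,0]}'; python3 - <<'E'
import cv2,numpy as np
from h import *
from bench import snapshot
a=snapshot('scene'); cv2.imwrite('pics/s5.png',a[:,:,::-1])
a=a[150:235,270:400,::-1]
cv2.imwrite('pics/c5.png',cv2.resize(a,None,fx=6,fy=6,interpolation=2))
h0=np.array([.5285,-.139]); y=np.array([.055,.9985])
for s in (.035,.04,.045,.05): print(s,(px('scene',[*(h0+s*y),.086])-[270,150])*6)
for s in (.062,.066,.07): print('hole',s,(px('scene',[*(h0+s*y),.0615])-[270,150])*6)
E
```

```text
time_s: 8.13
tool_pos: [0.5291, -0.1379, 0.1135]
ee_rot: [0.028, 1.0, -0.004, 0.004]
ft_force: [-0.2, 0.6, 0.7]
width: 0.0001
0.035 [255.66062991 273.78899611]
0.04 [267.25655141 271.5303116 ]
0.045 [278.83537561 269.27495734]
0.05 [290.39714029 267.02292599]
hole 0.062 [318.06269989 299.33604009]
hole 0.066 [327.10577692 297.5528276 ]
hole 0.07 [336.13841284 295.77167401]
```

View pics/c5.png

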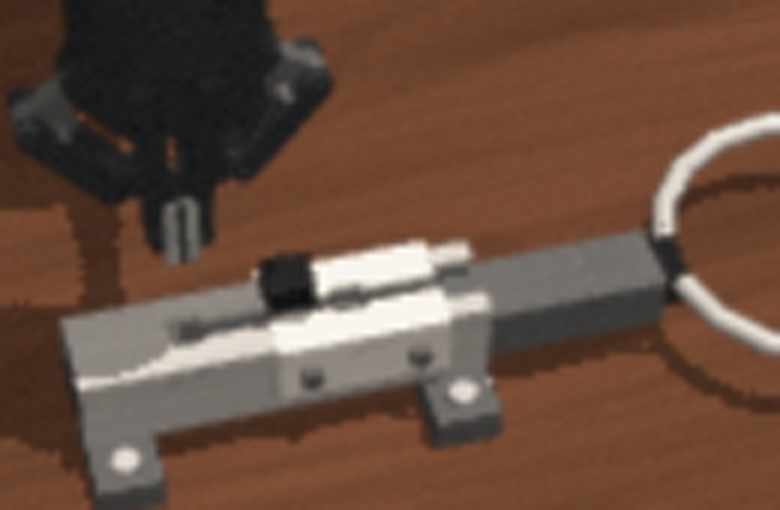

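The head now sits at crop (287,268), about 45–48 mm out, and the collar's hole shows at about (350,297), roughly 71–72 mm from the home hole. Going down behind the head.

```bash
python3 -m handwheel '{"jaw":[0,0,0,0,0,0,0,0,0,0,0,0],"linear":[[0,0,0.015],[0,0,0.030],[0,0,0.038],[0,0,0.039],[0,0,0.039],[0,0.003,0.039],[0,0.006,0.039],[0,0.009,0.039],[0,0.012,0.039],[0,0.014,0.039],[0,0.016,0.039],[0,0.016,0.039]],"roll":[0,0,0,0,0,0,0,0,0,0,0,0]}'; python3 -c "
from h import *
s=status.get_state();print(s['ft_force'],s['moment'])"
```

```text
time_s: 9.18
tool_pos: [0.5303, -0.1217, 0.0745]
ee_rot: [0.028, 1.0, -0.004, 0.004]
ft_force: [-0.1, -0.4, 0.2]
width: -0.0002
[-0.1235007  -0.43453136  0.20511262] [ 0.03060733 -0.00987606 -0.01693325]
```

```bash
python3 -m handwheel '{"jaw":[0,0,0,0,0,0,0,0,0,0,0],"linear":[[0.001,0.0015,0],[0.001,0.003,0],[0.001,0.0045,0],[0.001,0.006,0],[0.001,0.0075,0],[0.001,0.009,0],[0.001,0.0105,0],[0.001,0.012,0],[0.001,0.0135,0],[0.001,0.015,0],[0.001,0.015,0]],"roll":[0,0,0,0,0,0,0,0,0,0,0]}';python3 - <<'E'
import cv2,numpy as np
from bench import snapshot
a=snapshot('scene')[150:235,270:400,::-1]
cv2.imwrite('pics/c6.png',cv2.resize(a,None,fx=6,fy=6,interpolation=2))
E
```

```text
time_s: 10.1
tool_pos: [0.5301, -0.1081, 0.0745]
ee_rot: [0.027, 1.0, -0.005, 0.004]
ft_force: [-1.1, -5.2, -0.3]
width: -0.0
```

View pics/c6.png

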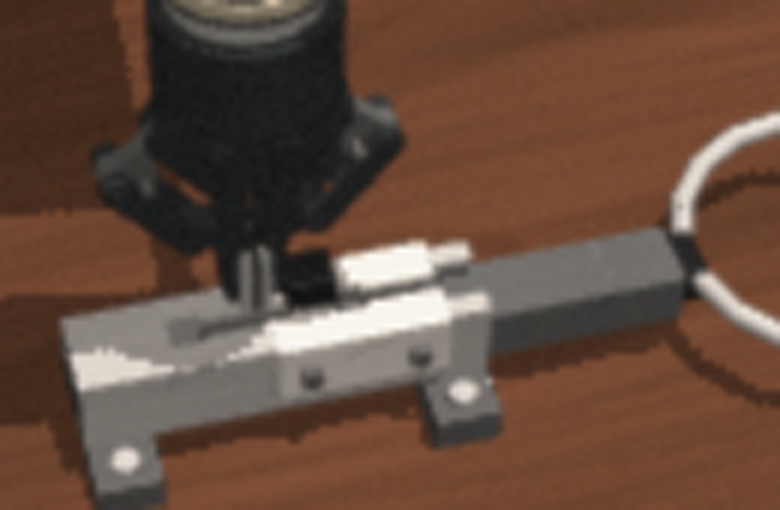

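It's being pushed at 5 N; the ring end moved from 665 to 685 (crop), about 9 mm, so the slide is about 54 mm. Another 10 mm.

```bash
python3 -m handwheel '{"jaw":[0,0,0,0,0,0,0,0,0,0,0],"linear":[[0.001,0.001,0],[0.001,0.002,0],[0.001,0.003,0],[0.001,0.004,0],[0.001,0.005,0],[0.001,0.006,0],[0.001,0.007,0],[0.001,0.008,0],[0.001,0.009,0],[0.001,0.010,0],[0.001,0.010,0]],"roll":[0,0,0,0,0,0,0,0,0,0,0]}';python3 - <<'E'
import cv2,numpy as np
from bench import snapshot
a=snapshot('scene')[150:235,270:400,::-1]
cv2.imwrite('pics/c7.png',cv2.resize(a,None,fx=6,fy=6,interpolation=2))
g=a.max(2)
print([''.join('#' if v<45 else '.' for v in r[40:75]) for r in g[38:54]])
E
```

```text
time_s: 11.07
tool_pos: [0.5303, -0.0992, 0.0747]
ee_rot: [0.027, 1.0, -0.006, 0.005]
ft_force: [0.4, -5.6, -0.8]
width: -0.0001
['############.......................', '###########........................', '######...##........................', '####.....##....##..................', '###......#########.................', '###......#########.................', '###.......########.................', '###......#########.................', '.##......##########................', '.##.......#########................', '............#######................', '............#######................', '...................................', '...................................', '...................................', '...................................']
```

View pics/c7.png

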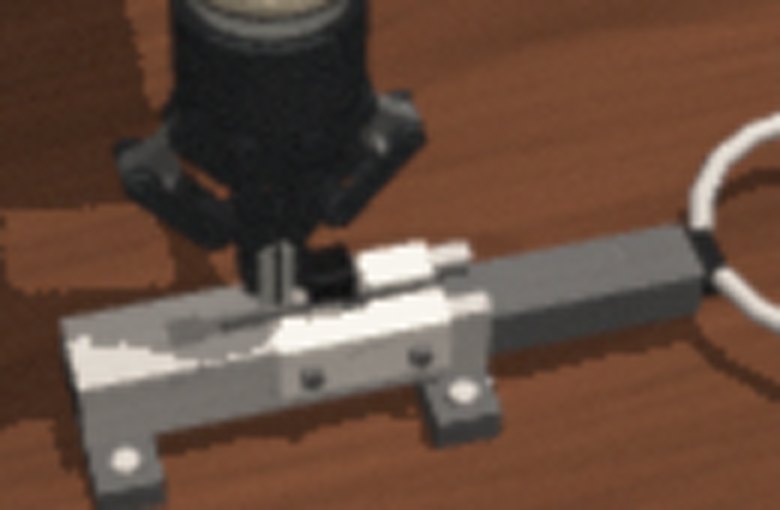

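The button is still down at about 63 mm (head at crop (332,270)), with a steady 5.6 N. Smaller steps from here, checking the head's height and the force each time.

```bash
cat > blob.py <<'E'
from bench import snapshot
import cv2
a=snapshot('scene')[150:235,270:400]; cv2.imwrite('pics/last.png',cv2.resize(a[:,:,::-1],None,fx=6,fy=6,interpolation=2))
g=a.max(2)
print('\n'.join(''.join('#' if v<45 else '.' for v in r[40:75]) for r in g[34:52]))
E
python3 -m handwheel '{"jaw":[0,0,0,0,0,0],"linear":[[0,0.001,0],[0,0.002,0],[0,0.003,0],[0,0.004,0],[0,0.005,0],[0,0.005,0]],"roll":[0,0,0,0,0,0]}'; python3 blob.py
```

```text
time_s: 11.62
tool_pos: [0.5307, -0.095, 0.0748]
ee_rot: [0.027, 1.0, -0.007, 0.005]
ft_force: [0.2, -5.2, 0.5]
width: -0.0
######################.............
#####################..............
####################...............
##############.....................
#############......................
#############......................
.#######...#.......................
..###......##..####................
..###......#########...............
..###......#########...............
..###......#########...............
..##.......#########...............
..##.......#########...............
...##........########..............
.............########..............
.............#######...............
...................................
...................................
```

```bash
python3 -m handwheel '{"jaw":[0,0,0],"linear":[[0,0.001,0],[0,0.002,0],[0,0.002,0]],"roll":[0,0,0]}'; python3 blob.py
```

```text
time_s: 11.92
tool_pos: [0.5308, -0.0934, 0.0749]
ee_rot: [0.027, 1.0, -0.007, 0.005]
ft_force: [-0.4, -4.4, 1.4]
width: 0.0002
######################.............
#####################..............
####################...............
###############....................
##############.....................
#########..##......................
..#####.....#......................
..####......##.#####...............
..###.......########...............
..###.......########...............
...##.......########...............
...##.......#########..............
...##.......#########..............
....#........########..............
..............#######..............
..............####.................
...................................
...................................
```

```bash
python3 -m handwheel '{"jaw":[0,0],"linear":[[0,0.0015,0],[0,0.0015,0]],"roll":[0,0]}'; python3 blob.py
```

```text
time_s: 12.13
tool_pos: [0.5311, -0.0915, 0.0751]
ee_rot: [0.027, 1.0, -0.007, 0.005]
ft_force: [-0.7, -3.1, 0.8]
width: 0.0
#######################............
######################.............
#################.##...............
###############....................
###############....................
##########..###.#####..............
...####......########..............
...###.......########..............
...###.......########..............
...###.......#.#######.............
...###.......#########.............
....##.......#########.............
....##........########.............
.....#.........####................
...................................
...................................
...................................
...................................
```

```bash
python3 -m handwheel '{"jaw":[0,0],"linear":[[0,0.0015,0],[0,0.0015,0]],"roll":[0,0]}'; python3 blob.py
```

```text
time_s: 12.35
tool_pos: [0.5312, -0.0895, 0.0751]
ee_rot: [0.027, 1.0, -0.006, 0.005]
ft_force: [-0.7, -1.8, 0.9]
width: 0.0002
#######################............
######################.............
##################.##..............
################...................
###############....................
##.######...##########.............
....####.....#########.............
....###......#########.............
....###......#########.............
....###......#########.............
....###......##########............
.....##......##########............
.....##........#######.............
................###................
...................................
...................................
...................................
...................................
```

The head rose 2 rows. A 7 mm rise projects to roughly that, and the force dropped, so it seems to have popped. Backing off, up and away, then looking.

```bash
python3 -m handwheel '{"jaw":[0,0,0,0,0,0,0,0,0,0,0,0],"linear":[[0,-0.005,0],[0,-0.015,0],[0,-0.020,0],[0,-0.020,-0.03],[0,-0.020,-0.07],[0,-0.020,-0.11],[0.04,-0.020,-0.14],[0.08,-0.020,-0.15],[0.12,-0.020,-0.15],[0.15,-0.020,-0.15],[0.15,-0.020,-0.15],[0.15,-0.020,-0.15]],"roll":[0,0,0,0,0,0,0,0,0,0,0,0]}'; python3 - <<'E'
import cv2,numpy as np
from h import *
from bench import snapshot
s=status.get_state(); print(s['ft_force'],s['qd'])
b=snapshot('top')[160:240,230:390,::-1]
a=snapshot('scene')[150:235,270:400,::-1]; cv2.imwrite('pics/c8.png',np.vstack([cv2.resize(a,(640,418),interpolation=2)]))
cv2.imwrite('pics/c8t.png',cv2.resize(b,None,fx=4,fy=4,interpolation=2))
k=640/130
for z in (.094,.087): print(z,(px('scene',[.5312,-.068,z])-[270,150])*k)
E
```

```text
time_s: 13.4
tool_pos: [0.3772, -0.0994, 0.2235]
ee_rot: [0.028, 1.0, -0.006, 0.005]
ft_force: [0.9, 0.6, 0.1]
width: 0.0001
[0.90467867 0.59656597 0.1112343 ] [ 0.0110528   0.05452143 -0.08080566  0.0004082  -0.02807227  0.00387101]
0.094 [277.53833738 199.28657639]
0.087 [277.45076077 208.35003343]
```

View pics/c8.png

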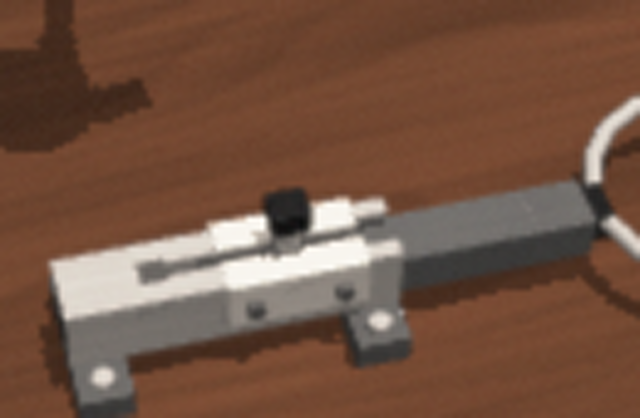

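The picture shows the head standing clear of the collar at (287,210), with the steel shoulder visible in the hole below it at (288,240). The home hole is empty at (150,270), and the arm is well away. Handing in.

```bash
python3 -c "
from bench import sign_off; print(sign_off())"
```

```text
the job is handed in; nothing more can be done
None
```

The job is handed in, and by my last picture the ring is locked at the longer setting. I have no verdict, since the hand-in reports none.

**What I did:** With the fingers shut, I pressed the button to its stop, with at most about 18 N read between moves. I dragged the tube out about 45 mm by friction. Then I let go and pushed the head from behind at about 5 N until the button popped up in the collar's hole, about 72 mm out by finger travel.

**Last checks:**
- **Button:** In the final scene picture the head stands clear of the collar with the shoulder visible in the hole. It rose about 2 pixel rows, which fits the 7 mm expected, and the push force fell from about 5 N to 2 N.
- **Slide distance:** Before I moved anything, the top camera put the hole 71 mm out, which agrees with the travel.
- **Robot:** It had withdrawn to z = 0.22 m, with the wrist force reading under 1 N.
- **Jar, whistle and clipper:** The arm kept well away from them, but I took no separate picture to check they had not moved.

**Disagreement:** The two cameras differed by about 4–5 mm on absolute positions. I relied on distances within one picture and on feel instead.

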